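Bring the squat jar's spice tray out

ROBOT

A 6-joint arm with a two-finger parallel gripper is mounted at the origin on a cart in front of the work surface, level with it; the furniture and walls round the work are solid. World frame = base frame: x ahead of the robot, y to its left, z up, the work surface at z = 0. Lengths are in m, angles in rad, forces in N, time in s.
With the tool pointing down it reaches from about 0.225 to 0.875 m from the base axis. Payload 3.4 kg.
Tool frame: the origin (TCP) lies between the finger pads; the fingertips stand 8 mm ahead of it and the grasp point (between the pads) lies 11 mm behind it; z points along the fingers, y is the line along which they close (so a half turn about z gives the same grasp; the last joint's range is limited). The gripper opens to 85 mm and grips with 20 to 120 N. Pads are 22 mm wide; open, the fingers measure 114 mm over their backs; the gripper's body (76 mm by 85 mm) begins 54 mm behind the grasp point. The pads swing forward as they close: fully open they stand 13 mm farther back than shut.
Start: joints at [1.067, 0.276, 1.505, -0, 1.361, -0.121], TCP at [0.215, 0.533, 0.239] pointing down, gripper open.
Joint ranges: [-2.89, 2.89], [-0.75, 2.08], [0.22, 2.7], [-1.18, 4.32], [0.11, 2.71], [-2.7, 2.7]. Speed limits (rad/s): [2.57, 2.57, 3.14, 3.14, 3.14, 3.14].

INTERFACE

Orientations are given as a unit quaternion [w, x, y, z].
In Python, from rig import manip gives the robot as it stands.
- The arm moves only by the tool move_arm, never from a script. Its argument "deltas" is a list that holds one entry, the list of rows, each a list of 5 numbers: the shift along the tool's x, y, z normalised to -1 to 1, where 1 is 80 cm, then the turn about the tool's z normalised to -1 to 1, where 1 is 120 degrees, then the closure, from -1 (fully open) to 1 (shut). In form: [[[tx, ty, tz, twist, grip], ...]]. A call has 1 to 12 rows; each row is the pose to reach, as a shift and turn from the pose commanded when the call began, along the tool's axes at that moment; what a row does not reach only later rows make up. A row lasts 1/10 s, in which the tool goes at most 50 mm and 8.59 degrees, less where a joint would pass 70% of its speed; a pose out of reach is approached as far as the arm can. A call with a number of a shift or a turn outside -1 to 1 is refused whole. A call with a gripper value outside its range is refused whole. The fingers move at their own pace and stop on an object; "squeeze" is the grip in N (left out, the last holds). Time passes only in rows, so rows that repeat a pose let the fingers close. It gives the time, the measured TCP pose, the force, the opening and the grip force at its end, in the units of the state.
- manip.get_state(): the state, without advancing time (a new reading comes with each control period).
- manip.get_image(name): name is "scene" or "top" or "wrist"; returns the picture (400x640x3 uint8, red, green, blue); there is no depth.
- manip.camera_params(name): a dict with "fx", "fy", "cx", "cy" (pixels), "R" (3x3) and "t" (3): a world point X has camera coordinates R X + t; the wrist camera has in their place "tool_from_camera" (4x4, takes a point from camera to tool coordinates, whose origin is the TCP and whose axes are the flange's). Camera axes: x right, y down, z forward; pixel columns grow to the right and rows downward; lengths in m; the calibration is good to about 2 mm. A picture is of the moment at which its call begins: read the wrist's pose just before it. camera_params takes no time and is no camera call.
- manip.sign_off(): hands the job in; it is judged then, once.
The state is a dict: "clock": time; "qpos": joint angles; "qd": joint speeds; "effort": joint torques, N m; "position": TCP position; "ee_rot": TCP orientation; "contact_force": force on the tool from outside, world axes, zero at the start; "moment": the same for the moment, N m; "width": finger opening in m; "gripper_force": force on a finger pad.
Only numpy, scipy, OpenCV 4.12 (cv2) and the standard library are available. Lean on these libraries where they do the work, as an engineer would, in place of code of your own. Each camera call takes 0.05 s, during which the arm holds its last target. There are 200 camera calls.

TASK

Both trays of the wooden spice unit were left part-way out. Hook a fingertip behind the front lip of the tray that carries the squat jar with the black lid and draw it fully out to its stop, and push the other tray, the one with the tall jar, fully home. Do not touch the jars, which stay standing in their trays, do not pinch a lip between the fingers, and leave the other things on the table where they are.

Things in the scene. Friction and masses are not known exactly. Their poses are not given: they have to be found in the camera images.
- tray_left (a joint): the left tray of the unit: how far it is drawn out towards the robot, m. 0 = fully home, 0.10 = fully out at its stop. It starts part-way out, slides only along its rail (along -x of point lip_left as it comes out) with about 2.5 N of friction, has no spring and stays where it is left
- lip_left (a point): middle of the top edge of the left tray's front lip, 58 mm above the table, moving with the tray; x points level into the tray (to the unit's back), y left along the lip, z up. The lip is an upright wooden board across the tray's front, 10 mm thick (5 mm each way in x from this point), 108 mm wide, down to 6 mm above the table. Behind it is an empty bay 62 mm long
- pocket_left (a point): middle of the floor of the left tray's jar pocket (inside 78 mm in x, 60 in y; floor 14 mm, rim 36 mm above the table), 110 mm behind the lip's middle plane, moving with the tray; axes as at the lip. The empty bay between lip and pocket is 92 mm wide inside its side walls, which are 26 mm high, its floor 13 mm above the table; a jar's side is 66 mm or more behind the lip's rear face
- tray_right (a joint): the right tray of the unit: how far it is drawn out towards the robot, m. 0 = fully home, 0.10 = fully out at its stop. It starts part-way out, slides only along its rail (along -x of point lip_right as it comes out) with about 2.5 N of friction, has no spring and stays where it is left
- lip_right (a point): middle of the top edge of the right tray's front lip, 58 mm above the table, moving with the tray; x points level into the tray (to the unit's back), y left along the lip, z up. The lip is an upright wooden board across the tray's front, 10 mm thick (5 mm each way in x from this point), 108 mm wide, down to 6 mm above the table. Behind it is an empty bay 62 mm long
- pocket_right (a point): middle of the floor of the right tray's jar pocket (inside 78 mm in x, 60 in y; floor 14 mm, rim 36 mm above the table), 110 mm behind the lip's middle plane, moving with the tray; axes as at the lip. The empty bay between lip and pocket is 92 mm wide inside its side walls, which are 26 mm high, its floor 13 mm above the table; a jar's side is 66 mm or more behind the lip's rear face
- squat_jar_center (a point): centre, half-way up, of the squat jar with a black lid: 52 mm across, 66 mm tall, loose, standing upright in the pocket of one of the two trays (either one); z up
- tall_jar_center (a point): centre, half-way up, of the tall spice jar with a yellow cap: 45 mm across, 100 mm tall, loose, standing upright in the pocket of the other tray; z up
- spice_unit: the low wooden spice unit, fixed on the table: 163 mm deep (x), 250 mm wide (y), sides 40 mm high, with two trays side by side, their centres 60 mm left (+y) and right of its middle; origin under its centre, x to its back, y to its left. Its front edge, where the lips' front faces stand when home, is 81 mm in front of the origin
- salt_shaker: glass salt shaker with grey cap, 44 mm across, 90 mm tall, stands left of the unit; origin at the centre of its underside
- yoghurt_pot: round yoghurt pot, 72 mm across, 71 mm tall, stands right of the unit; origin at the centre of its underside
- tealight: tealight candle, 38 mm across, 15 mm tall, on the table left; origin at the centre of its underside
- matchbox: matchbox lying flat, 36x53x14 mm, on the table right; origin at the centre of its underside
Things that resemble listed ones, but are neither listed nor needed, are in the scene too. What is shaped like the part that bears squat_jar_center but blue is not meant. What is meant by the part that bears tall_jar_center is not blue, and is the smaller of those in its own colour.

How it is judged:
By the outcome, as a careful person would: the job done as asked, in the order asked, and still so for the second after the job is handed in, with the robot touching nothing.
It also fails if it takes over 40 s, if anything falls off the work surface, if the arm or the gripper's body presses on something with over 40 N, if the wrist force passes 120 N, or if a joint passes its speed limit or range.

## Working session

There is one attempt and no reset: what is moved stays moved. The work goes in short steps, Python scripts to look and compute and a tool call to move; the robot and the scene stay as the last step left them, time stands still between calls to the robot, and variables do not carry over. Pictures are saved under pics/ and viewed, at most 10 in all, crops included, and the job is handed in when it is done.

Besides the shell and the picture viewer there is one more tool, called after "Call:" as a command line: name --argument value ..., lists and objects as JSON in quotes. move_arm: Moves the arm, as the interface text tells. Scaled input: -1 to 1 covers 80 cm each way for a shift and 120 degrees each way for a turn. Its arguments: {"type":"object","properties":{"deltas":{"type":"array","items":{"type":"array","items":{"type":"array","items":{"type":"number","minimum":-1,"maximum":1}}}},"squeeze":{"type":"number"}},"required":["deltas"]}

```bash
mkdir -p pics
cat > h.py <<'E'
import numpy as np, cv2
from rig import manip
def save(n,f):
    im=manip.get_image(n); cv2.imwrite('pics/'+f,im[:,:,::-1]); return im
def ray(p,u,v):
    d=p['R'].T@np.array([(u-p['cx'])/p['fx'],(v-p['cy'])/p['fy'],1]); c=-p['R'].T@p['t']; return c,d
def onz(p,u,v,z):
    c,d=ray(p,u,v); return c+d*(z-c[2])/d[2]
def px(p,X):
    q=np.array(p['R'])@X+p['t']; return q[0]/q[2]*p['fx']+p['cx'],q[1]/q[2]*p['fy']+p['cy']
def cam(n):
    p=manip.camera_params(n); p['R']=np.array(p['R']); p['t']=np.array(p['t']); return p
E
python3 - <<'E'
from h import *
save('scene','s1.png'); save('top','t1.png')
for n in('scene','top'):
    p=cam(n); print(n,p['fx'],-p['R'].T@p['t'],p['R'].round(2).tolist())
s=manip.get_state(); print(s)
E
```

```text
scene 473.7036281232412 [0.37150171 0.77533933 0.86300498] [[-0.97, -0.23, 0.0], [-0.16, 0.68, -0.71], [0.16, -0.7, -0.7]]
top 436.50282212213193 [ 0.46572287 -0.03765137  1.11986979] [[0.02, -1.0, 0.01], [-0.99, -0.02, -0.1], [0.1, -0.01, -0.99]]
{'clock': 0.1, 'qpos': array([ 1.06700470e+00,  2.76541972e-01,  1.50598720e+00, -8.65062500e-06,
        1.36067750e+00, -1.20993350e-01]), 'qd': array([-0.00018684, -0.00208692, -0.00233378,  0.00159257,  0.00054445,
        0.00080002]), 'effort': array([ 2.12233717e-03, -4.17698014e+01, -2.46403581e+01, -2.99542726e-04,
        5.84758542e-03, -4.41373999e-06]), 'position': array([0.21456351, 0.53299437, 0.23852806]), 'ee_rot': array([-2.43998361e-04,  1.90231716e-01,  9.81738887e-01, -7.69250521e-04]), 'contact_force': array([-0.27673722, -0.05727322,  0.16717209]), 'moment': array([0.01333514, 0.01957394, 0.02150655]), 'gripper_force': 0.0, 'width': 0.08528861201349716}
```

View pics/s1.png

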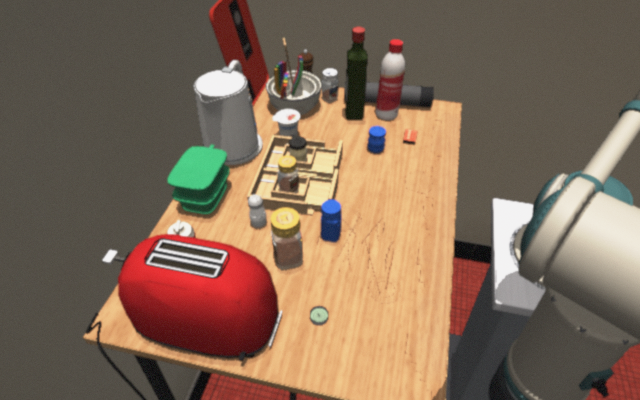

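View pics/t1.png

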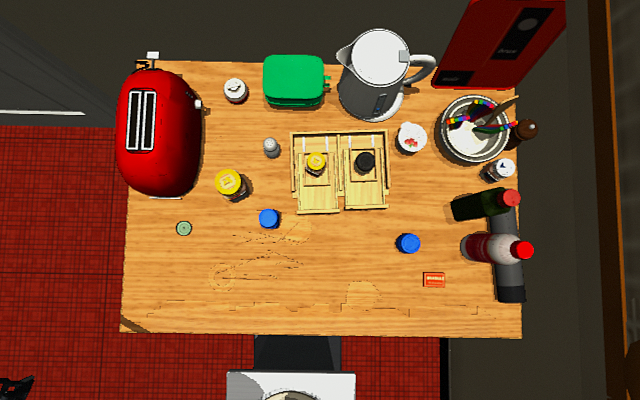

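Both views agree. The black-lid jar is in the right tray (top 364,162) and the yellow-cap jar is in the left tray (top 317,162). The lookalikes are a bigger yellow-cap jar at (230,183) and blue ones at (269,218) and (408,243), all outside the unit. The lip fronts are near rows 211 (left) and 208 (right). Next is a close crop.

Run:
```python
from h import *
im=cv2.imread('pics/t1.png')[120:225,280:400]; cv2.imwrite('pics/c1.png',cv2.resize(im,None,fx=5,fy=5,interpolation=cv2.INTER_CUBIC))
```

```text
(no output)
```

View pics/c1.png

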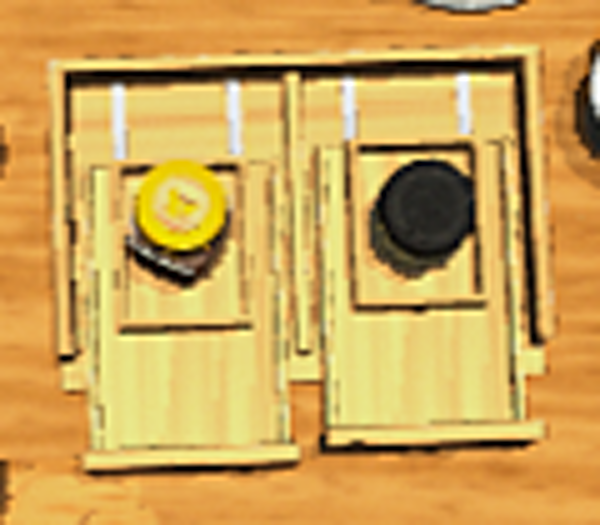

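The crop confirms it: black lid at crop (428,205) in the right tray and yellow cap at (182,205) in the left. The left lip's top runs from (84,462) to (298,453), the right lip's from (327,438) to (543,430).

Run:
```python
from h import *
p=cam('top')
f=lambda u,v,z: onz(p,280+u/5,120+v/5,z)
P={}
for n,a,b in(('L',(84,461),(298,453)),('R',(327,438),(543,430))):
    A,B=f(*a,.058),f(*b,.058); d=A-B; P[n]=(A+B)/2; print(n,P[n].round(4),'w',np.linalg.norm(d).round(4),'yaw',np.degrees(np.arctan2(-d[0],d[1])).round(2))
A,B=f(50,65,.04),f(541,50,.04); d=A-B; yaw=np.arctan2(-d[0],d[1]); print('back',(A+B)/2,np.linalg.norm(d),np.degrees(yaw))
ex=np.array([np.cos(yaw),np.sin(yaw),0]);mid=(A+B)/2
for n in P:
    h=(mid-P[n])@ex; print(n,'out',h-.163+.005+.0)  # front face of lip at front edge when home
print('black',f(428,195,.066),'yellow',f(182,203,.1))
```

```text
L [ 0.5475 -0.0593  0.058 ] w 0.1045 yaw 3.27
R [ 0.5611 -0.1784  0.058 ] w 0.106 yaw 3.26
back [ 0.75264079 -0.10911597  0.04      ] 0.2489547507448932 3.0727966407955347
L out 0.04416675948480763
R out 0.03694272059043759
black [ 0.67816574 -0.17315403  0.066     ] yellow [ 0.66494647 -0.05194142  0.1       ]
```

```bash
cat >> h.py <<'E'
from scipy.spatial.transform import Rotation as Ro
YAW=np.radians(3.2); EX=np.array([np.cos(YAW),np.sin(YAW),0])
def delta(T,yaw=YAW):
    s=manip.get_state(); q=s['ee_rot']; R=Ro.from_quat(np.r_[q[1:],q[0]]).as_matrix()
    d=R.T@(np.array(T)-s['position'])
    ty=np.array([-np.sin(yaw),np.cos(yaw),0]); l=R.T@ty; tw=np.degrees(np.arctan2(-l[0],l[1]))
    print('t',s['clock'],'pos',s['position'].round(4),'F',s['contact_force'].round(1),'delta',(d/.8).round(4),'twist',round(tw/120,4),'(deg',round(tw,2),')');
E
python3 -c "
from h import *
delta([.586,-.177,.16])"
```

```text
t 0.1 pos [0.2146 0.533  0.2385] F [-0.3 -0.1  0.2] delta [-0.7622 -0.6497  0.0991] twist -0.2094 (deg -25.13 )
```

Call:
move_arm --deltas '[[[-0.762,-0.65,0,-0.209,1],[-0.762,-0.65,0,-0.209,1],[-0.762,-0.65,0,-0.209,1],[-0.762,-0.65,0,-0.209,1],[-0.762,-0.65,0,-0.209,1],[-0.762,-0.65,0,-0.209,1],[-0.762,-0.65,0,-0.209,1],[-0.762,-0.65,0,-0.209,1],[-0.762,-0.65,0,-0.209,1],[-0.762,-0.65,0,-0.209,1],[-0.762,-0.65,0,-0.209,1],[-0.762,-0.65,0,-0.209,1]]]' --squeeze 30

```text
clock: 1.3
position: [0.489, 0.0079, 0.2391]
ee_rot: [-0.0, -0.027, 1.0, 0.0]
contact_force: [1.1, 1.2, 0.2]
width: 0.0
gripper_force: 0.0
```

```bash
python3 -c "
from h import *
delta([.586,-.177,.16])"
```

```text
t 1.3 pos [0.489  0.0079 0.2391] F [1.1 1.2 0.2] delta [-0.1085 -0.2375  0.0988] twist -0.0007 (deg -0.08 )
```

Call:
move_arm --deltas '[[[-0.1085,-0.2375,0.05,0,1],[-0.1085,-0.2375,0.05,0,1],[-0.1085,-0.2375,0.05,0,1],[-0.1085,-0.2375,0.05,0,1],[-0.1085,-0.2375,0.05,0,1],[-0.1085,-0.2375,0.05,0,1],[-0.1085,-0.2375,0.05,0,1]]]'

```text
clock: 2.0
position: [0.5849, -0.174, 0.1989]
ee_rot: [-0.001, -0.027, 1.0, 0.001]
contact_force: [-0.4, -0.2, -0.6]
width: -0.0001
gripper_force: 0.0
```

```bash
python3 -c "
from h import *
delta([.586,-.177,.1])
s=manip.get_state(); save('wrist','w1.png')
q=s['ee_rot']; R=Ro.from_quat(np.r_[q[1:],q[0]]).as_matrix()
w=manip.camera_params('wrist'); T=np.array(w['tool_from_camera'])
Rc=R@T[:3,:3]; c=s['position']+R@T[:3,3]
w['R']=Rc.T; w['t']=-Rc.T@c
print(c)
for n,L in(('L',[.5475,-.0593,.058]),('R',[.5611,-.1784,.058])):
  for k in(-.054,.054):
    X=np.array(L)+k*np.array([-EX[1],EX[0],0]); print(n,k,px(w,X))
np.savez('w1.npz',R=w['R'],t=w['t'],k=[w['fx'],w['fy'],w['cx'],w['cy']])
"
```

```text
t 2.0 pos [ 0.5849 -0.174   0.1989] F [-0.4 -0.2 -0.6] delta [-0.0013 -0.0041  0.1237] twist -0.0005 (deg -0.06 )
[ 0.51967746 -0.17817071  0.33244552]
L -0.054 (np.float64(389.69146771060196), np.float64(154.14465057846968))
L 0.054 (np.float64(519.4397002348876), np.float64(154.0688529096331))
R -0.054 (np.float64(246.2804960558115), np.float64(162.52352302241877))
R 0.054 (np.float64(375.2611726568228), np.float64(162.44567505687405))
```

View pics/w1.png

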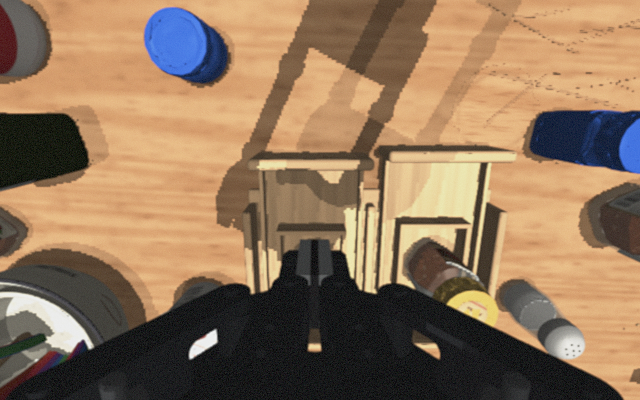

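The wrist view shows the right lip's top at columns 250–374, row ~158, and the left lip's at 377–517, row ~152. Both are within a few mm of the prediction. The shut fingers are over the right bay, in front of the jar, so I descend.

Call:
move_arm --deltas '[[[-0.003,-0.004,0.1,0,1],[-0.003,-0.004,0.15,0,1],[-0.003,-0.004,0.18,0,1],[-0.003,-0.004,0.201,0,1],[-0.003,-0.004,0.201,0,1],[-0.003,-0.004,0.201,0,1],[-0.003,-0.004,0.201,0,1],[-0.003,-0.004,0.201,0,1]]]'

```text
clock: 2.85
position: [0.5896, -0.1782, 0.0406]
ee_rot: [0.002, -0.028, 1.0, -0.001]
contact_force: [0.1, 0.3, 0.4]
width: 0.0003
gripper_force: 0.0
```

```bash
python3 -c "
from h import *
delta([.586-.078*EX[0],-.177-.078*EX[1],.038])"
```

```text
t 2.85 pos [ 0.5896 -0.1782  0.0406] F [0.1 0.3 0.4] delta [0.1019 0.0017 0.0029] twist -0.0002 (deg -0.03 )
```

Call:
move_arm --deltas '[[[0.006,0,0,0,1],[0.011,0,0,0,1],[0.017,0,0,0,1],[0.023,0,0,0,1],[0.029,0,0,0,1],[0.035,0,0,0,1],[0.041,0,0,0,1],[0.047,0,0,0,1],[0.053,0,0,0,1],[0.059,0,0,0,1],[0.065,0,0,0,1],[0.07,0,0,0,1]]]'

```text
clock: 4.05
position: [0.532, -0.1814, 0.0385]
ee_rot: [0.0, -0.028, 1.0, -0.0]
contact_force: [2.9, -0.4, 0.7]
width: -0.0001
gripper_force: 1.3
```

Call:
move_arm --deltas '[[[0.004,0,0,0,1],[0.008,0,0,0,1],[0.012,0,0,0,1],[0.015,0,0,0,1],[0.018,0,0,0,1],[0.018,0,0,0,1]]]'

```text
clock: 4.65
position: [0.5173, -0.1817, 0.0383]
ee_rot: [-0.001, -0.027, 1.0, 0.0]
contact_force: [1.5, -1.1, 0.1]
width: 0.0002
gripper_force: 0.8
```

Call:
move_arm --deltas '[[[0.002,0,0,0,1],[0.004,0,0,0,1],[0.006,0,0,0,1],[0.006,0,0,0,1]]]'

```text
clock: 5.05
position: [0.5166, -0.1818, 0.0384]
ee_rot: [0.003, -0.027, 1.0, 0.0]
contact_force: [11.3, 3.4, -5.2]
width: -0.0001
gripper_force: 5.2
```

Call:
move_arm --deltas '[[[0.003,0,0,0,1],[0.003,0,0,0,1],[0.003,0,0,0,1]]]'

```text
clock: 5.35
position: [0.5166, -0.1818, 0.0385]
ee_rot: [0.006, -0.026, 1.0, 0.0]
contact_force: [14.6, 3.5, -9.1]
width: 0.0002
gripper_force: 7.7
```

The tray is at its stop: 14.6 N with no further motion. Now I back off and lift.

Call:
move_arm --deltas '[[[-0.01,0,0,0,1],[-0.022,0,0,0,1],[-0.022,0,0,0,1],[-0.022,0,-0.06,0,1],[-0.022,0,-0.12,0,1],[-0.022,0,-0.18,0,1],[-0.022,0,-0.18,0,1],[-0.022,0,-0.18,0,1]]]'

```text
clock: 6.15
position: [0.528, -0.1815, 0.1836]
ee_rot: [0.001, -0.027, 1.0, -0.0]
contact_force: [0.7, 0.1, -0.4]
width: -0.0001
gripper_force: 0.0
```

```bash
python3 -c "
from h import *
delta([.5065,-.0615,.038])"
```

```text
t 6.15 pos [ 0.528  -0.1815  0.1836] F [ 0.7  0.1 -0.4] delta [0.0188 0.1514 0.1818] twist -0.0005 (deg -0.06 )
```

Call:
move_arm --deltas '[[[0.019,0.06,0,0,1],[0.019,0.12,0,0,1],[0.019,0.151,0,0,1],[0.019,0.151,0,0,1],[0.019,0.151,0.06,0,1],[0.019,0.151,0.12,0,1],[0.019,0.151,0.17,0,1],[0.019,0.151,0.182,0,1],[0.019,0.151,0.182,0,1],[0.019,0.151,0.182,0,1],[0.019,0.151,0.182,0,1]]]'

```text
clock: 7.25
position: [0.5082, -0.0622, 0.0387]
ee_rot: [0.002, -0.027, 1.0, -0.001]
contact_force: [-0.6, -0.3, -0.1]
width: 0.0001
gripper_force: 0.0
```

```bash
python3 -c "
from h import *
delta(np.array([.5475,-.0593,.038])+EX*(.044-.016))"
```

```text
t 7.25 pos [ 0.5082 -0.0622  0.0387] F [-0.6 -0.3 -0.1] delta [-0.0842  0.001   0.0011] twist -0.0005 (deg -0.06 )
```

Call:
move_arm --deltas '[[[-0.006,0,0,0,1],[-0.013,0,0,0,1],[-0.02,0,0,0,1],[-0.027,0,0,0,1],[-0.034,0,0,0,1],[-0.041,0,0,0,1],[-0.048,0,0,0,1],[-0.054,0,0,0,1],[-0.06,0,0,0,1],[-0.066,0,0,0,1],[-0.072,0,0,0,1],[-0.077,0,0,0,1]]]'

```text
clock: 8.45
position: [0.5683, -0.058, 0.0367]
ee_rot: [-0.0, -0.027, 1.0, 0.0]
contact_force: [-3.1, -0.1, 0.0]
width: -0.0002
gripper_force: 1.3
```

Call:
move_arm --deltas '[[[-0.003,0,0,0,1],[-0.006,0,0,0,1],[-0.008,0,0,0,1],[-0.008,0,0,0,1]]]'

```text
clock: 8.85
position: [0.5748, -0.0578, 0.0368]
ee_rot: [0.0, -0.027, 1.0, 0.0]
contact_force: [-1.7, 0.5, -1.0]
width: 0.0001
gripper_force: 0.8
```

Call:
move_arm --deltas '[[[-0.002,0,0,0,1],[-0.004,0,0,0,1],[-0.006,0,0,0,1],[-0.006,0,0,0,1]]]'

```text
clock: 9.25
position: [0.5778, -0.0576, 0.0368]
ee_rot: [-0.002, -0.028, 1.0, 0.0]
contact_force: [-5.3, -0.4, 1.8]
width: -0.0
gripper_force: 2.8
```

Call:
move_arm --deltas '[[[-0.003,0,0,0,1],[-0.005,0,0,0,1],[-0.005,0,0,0,1],[-0.005,0,0,0,1]]]'

```text
clock: 9.65
position: [0.5777, -0.0576, 0.0369]
ee_rot: [-0.006, -0.028, 1.0, 0.0]
contact_force: [-12.7, -1.9, 8.7]
width: 0.0002
gripper_force: 6.8
```

The left tray is stopped too, at 12.7 N. I retreat straight back, lift and move aside so the cameras can see the unit.

Call:
move_arm --deltas '[[[0.02,0,0,0,1],[0.045,0,0,0,1],[0.06,0,0,0,1],[0.06,0,-0.06,0,1],[0.06,0,-0.12,0,1],[0.06,0,-0.18,0,1],[0.12,0,-0.24,0,1],[0.18,0.05,-0.24,0,1],[0.2,0.1,-0.24,0,1],[0.2,0.15,-0.24,0,1],[0.2,0.2,-0.24,0,1],[0.2,0.2,-0.24,0,1]]]'

```text
clock: 10.85
position: [0.4148, 0.0979, 0.23]
ee_rot: [0.002, -0.03, 1.0, 0.002]
contact_force: [0.5, -0.8, -0.8]
width: -0.0002
gripper_force: 0.0
```

```bash
python3 -c "
from h import *
delta([.5,0,.2]); im=save('top','t2.png')[110:235,270:400,::-1]
cv2.imwrite('pics/c2.png',cv2.resize(im,None,fx=4.5,fy=4.5,interpolation=cv2.INTER_CUBIC))"
```

```text
t 10.85 pos [0.4148 0.0979 0.23  ] F [ 0.5 -0.8 -0.8] delta [-0.0987 -0.1287  0.0376] twist 0.0024 (deg 0.28 )
```

View pics/c2.png

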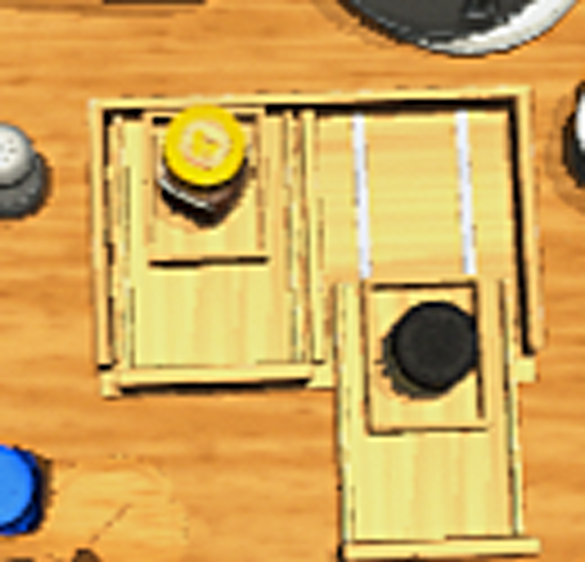

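View pics/t2.png

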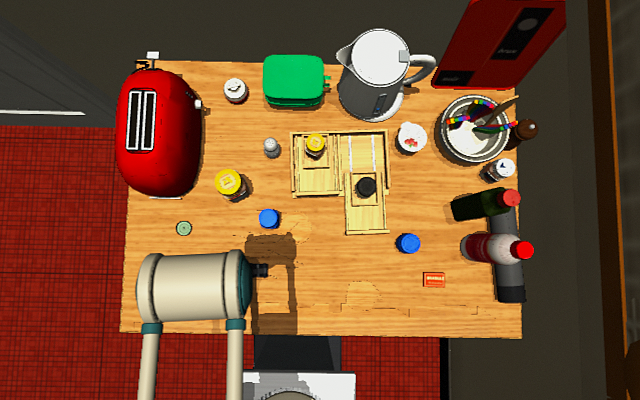

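The pictures show the left tray flush with the unit's front (crop row ~378) and the right tray out (lip at crop row ~549). Both jars are standing and everything else is where it was. The two contact positions differ by 0.100 m of travel, which matches the stop.

```bash
python3 -c "
from rig import manip
print(manip.sign_off())"
```

```text
the job is handed in; nothing more can be done
None
```

The squat-jar (right) tray is fully out at its stop, then the tall-jar (left) tray was pushed fully home; both jars are standing, nothing else moved, and the job was handed in at about 11 s.

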